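# Index the carving jig to the red peg

### The arm

A 6-joint arm with a two-finger parallel gripper is mounted at the origin on the work surface. World frame = base frame: x ahead of the robot, y to its left, z up, the work surface at z = 0. Lengths are in m, angles in degrees, forces in N, time in s.
With the tool pointing down it reaches from about 0.325 to 0.775 m from the base axis. Payload 5.5 kg.
Tool frame: the origin (TCP) lies at the centre of the arm's flange, where the gripper is bolted on; the fingertips stand 182 mm ahead of it and the grasp point (between the pads) lies 163 mm ahead of it; z points along the fingers, y is the direction in which the jaws open and shut (so a half turn about z gives the same grasp; the last joint's range is limited). The gripper opens to 88 mm and grips with 3 to 60 N. Pads are 20 mm wide; open, the fingers measure 115 mm over their backs; the gripper's body (75 mm by 178 mm) begins 61 mm behind the grasp point.
Start: joints at [-3.249, 5.22, 70.514, -0, 104.267, -3.249], TCP at [0.6, -0, 0.405] pointing down, gripper open.
Joint ranges: [-164.24, 164.24], [-49.07, 125.15], [9.68, 141.18], [-86.29, 266.29], [3.28, 154.24], [-151.56, 151.56]. Speed limits (degrees/s): [147.25, 147.25, 172.46, 180, 180, 180].

### API

Orientations are given as [roll, pitch, yaw] about the fixed x, y, z axes, in that order (R = Rz(yaw) Ry(pitch) Rx(roll)).
In Python, from station import r gives the robot as it stands. The module is installed in compiled form; this text tells all that it offers. Calls block until the motion is done:
- r.reach(position, orientation): joint-space move of the TCP to a pose.
- r.servo_line(position, rotation=None, speed=0.15): straight line of the TCP; rotation=None keeps the orientation; speed is the mean speed in m/s.
- r.move_joints(angles): joint-space move.
- r.let_go() and r.grab(squeeze=None): open the fingers fully, or close them until they stop; squeeze is the grip in N (None keeps the last).
- r.wait(seconds).
- r.inverse_kinematics(position, orientation): joint angles nearest the present ones, or None.
- r.sense(): the state.
- r.snapshot(name): name is "scene" or "side" or "wrist"; returns a dict with "frame" (480x640x3 uint8, red, green, blue), "fx", "fy", "cx", "cy" (pixels), "R" (3x3) and "t" (3): a world point X has camera coordinates R X + t. Camera axes: x right, y down, z forward; pixel columns grow to the right and rows downward; lengths in m; the calibration is good to about 2 mm. A picture is of the moment at which its call begins. There is no depth.
A pose or a line that the arm cannot do raises r.IKError and nothing moves.
- r.hand_in(): hands the job in, once; it reports no verdict.
The state is a dict: "clock": time; "joints": joint angles; "joint_vel": joint speeds; "joint_torque": joint torques, N m; "tcp_pos": TCP position; "orientation": TCP orientation; "contact_force": force on the tool from outside, world axes, zero at the start; "torque": the same for the moment, N m; "opening": finger opening in m.
Only numpy, scipy, OpenCV 4.12 (cv2) and the standard library are available. Lean on these libraries where they do the work, as an engineer would, in place of code of your own. Each camera call takes 0.05 s, during which the arm holds its last target. There are 200 camera calls.

### The job

Pull the sprung pin of the indexing jig up off the ring and swing its arm, the shorter way round, to the hole by the red marker peg. Feel for the hole there, as the ring may be clamped a little off from the pegs, and let the pin drop fully home in it without forcing the pin against the ring; then let go, leaving the glue bottle, sanding block and offcut alone.

Things in the scene. Friction and masses are not known exactly. Their poses are not given: they have to be found in the camera images.
- jig: the round plywood board of the indexing jig, 264 mm across, 20 mm thick, fixed to the bench; origin at the centre of its underside. Four marker pegs stand on it at 60 and 120 degrees to either side of its +x axis. A steel-grey index ring, 200 mm across, lies centred on it, clamped; it does not turn under the hand
- axis (a point): point on the arm's upright swing axis, at the ring's top face, 40 mm above the table. The ring has five square holes, 12 mm wide, 20 mm deep, centred 75 mm from here, near +-60, +-120 and 180 degrees from the board's +x axis (none near 0). The ring is clamped turned by an unknown angle up to 0.22 rad either way, so each hole lies up to 17 mm along the circle from its peg's direction
- swing_end (a point): outer end of the blue swing arm, 95 mm from the axis, at mid thickness. A flat bar 28 mm wide, 8 mm thick, its top 54 mm above the table; over its middle a round wooden blank, 60 mm across, top 72 mm above the table. It turns without end either way, against a friction of about 2 N at the pin, and stays where left
- pin_head (a point): grip point on the axis of the pin's black round head (26 mm across, 30 mm tall; point 18 mm above its underside). The pin goes through the arm 75 mm from the swing axis. Point 80 mm above the table with the pin home, 92 mm with the pin on the ring's face, 104 mm pulled right up. The head spins freely on the pin
- pin_tip (a point): centre of the lower end of the steel pin, 10 mm thick with a 1 mm chamfer; it rides and drops with the pin
- pin (a joint): height of the index pin in m: 0 fully home in a hole, 0.012 standing on the ring's face (as at the start), 0.024 right up. A spring always pushes it down: about 3 N when home, 6 N on the face, 9 N right up. Let go over a hole it drops in by itself; let go elsewhere it stands on the face and slides over it until a hole comes
- swing (a joint): angle of the arm in rad, anticlockwise from above, 0 when it points along the board's +x axis, unlimited both ways; it starts within 0.25 of 0
- peg_red: the red marker peg, 20 mm across, fixed upright on the round board, its top 48 mm above the table; origin at its foot, 117 mm from the swing axis; which colour stands where changes
- peg_white: the white marker peg, 20 mm across, fixed upright on the round board, its top 48 mm above the table; origin at its foot, 117 mm from the swing axis; which colour stands where changes
- peg_green: the green marker peg, 20 mm across, fixed upright on the round board, its top 48 mm above the table; origin at its foot, 117 mm from the swing axis; which colour stands where changes
- peg_yellow: the yellow marker peg, 20 mm across, fixed upright on the round board, its top 48 mm above the table; origin at its foot, 117 mm from the swing axis; which colour stands where changes
- glue: white glue bottle with a red cap, 56 mm across, 140 mm tall, loose; origin at the centre of its foot
- sander: cork sanding block 110 x 60 x 45 mm, loose; origin at the centre of its underside
- offcut: dark wood offcut 150 x 35 x 28 mm, loose; origin at the centre of its underside

How it is judged:
By the outcome, as a careful person would: the job done as asked, in the order asked, and still so for the second after the job is handed in, with the robot touching nothing.
It also fails if it takes over 54 s, if anything falls off the work surface, if the arm or the gripper's body presses on something with over 40 N, if the wrist force passes 120 N, or if a joint passes its speed limit or range.

## Working session

There is one attempt and no reset: what is moved stays moved. The work goes in short steps, each a Python script; the robot and the scene stay as the last script left them, time stands still between calls to the robot, and variables do not carry over. Pictures are saved under pics/ and viewed, about 8 in all and at most 12, crops included, and the job is handed in when it is done.

```bash
mkdir -p pics
python3 - <<'E'
from station import r
import cv2,pickle
d={}
for n in("scene","side","wrist"):
    s=r.snapshot(n);d[n]=s
    cv2.imwrite(f"pics/{n}0.png",s["frame"][:,:,::-1])
pickle.dump(d,open("s0.pkl","wb"))
print(r.sense())
E
```

```text
{'clock': 0.15, 'joints': array([-3.24903466e+00,  5.25644360e+00,  7.05658068e+01,  1.00843622e-03,
        1.04266456e+02, -3.24856440e+00]), 'joint_vel': array([ 0.05268736, -0.08328416, -0.15685877,  0.01456333, -0.07167445,
       -0.00845462]), 'joint_torque': array([ 1.35033202e-03, -4.47044814e+01, -4.06907630e+01,  6.99103042e-02,
        2.74600578e-02, -1.16549641e-04]), 'tcp_pos': array([ 6.00062509e-01, -6.27817122e-06,  4.03734704e-01]), 'orientation': array([-1.79911491e+02, -6.00294531e-03,  8.99997729e+01]), 'contact_force': array([ 0.49818551, -0.20686026,  0.27812095]), 'torque': array([-0.02949495,  0.01134492,  0.00449789]), 'opening': 0.08801953806287025}
```

View pics/scene0.png

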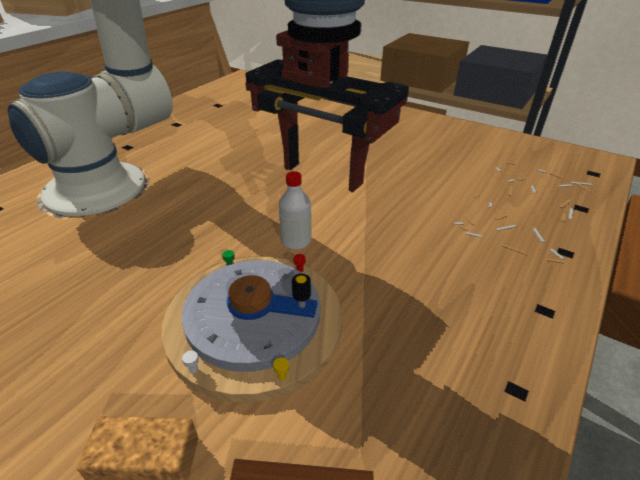

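View pics/wrist0.png

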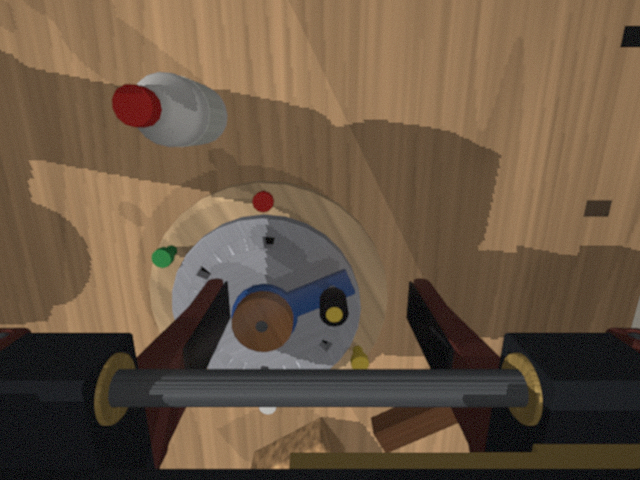

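The wrist view shows red peg (263,200), green (163,257), yellow (360,357), white (267,408), the pin head's yellow cap (334,314), and dark square holes at about (269,241), (204,272) and (325,345). The glue bottle stands beyond red/green at the upper left.

```bash
cat > h.py <<'E'
import numpy as np,cv2,pickle
def ray(s,u,v,z):
    R=np.array(s["R"]);t=np.array(s["t"]);c=-R.T@t
    d=R.T@np.array([(u-s["cx"])/s["fx"],(v-s["cy"])/s["fy"],1]);return (c+d*(z-c[2])/d[2])
def blob(s,lo,hi,near,rad=30,mn=8):
    h=cv2.cvtColor(s["frame"],cv2.COLOR_RGB2HSV);m=cv2.inRange(h,np.array(lo),np.array(hi))
    n,_,st,c=cv2.connectedComponentsWithStats(m)
    k=[i for i in range(1,n) if st[i,4]>=mn and np.hypot(*(c[i]-near))<rad]
    if not k:return None
    i=max(k,key=lambda i:st[i,4]);return c[i],st[i]
E
python3 - <<'E'
from h import *
d=pickle.load(open("s0.pkl","rb"));s=d["wrist"]
print(np.array(s["R"]).round(3),s["t"],s["fx"])
P={}
for n,lo,hi,p in[("red",(0,150,60),(8,255,255),(263,201)),("green",(50,100,40),(85,255,255),(163,257)),("yellow",(20,120,80),(35,255,255),(360,360)),("white",(0,0,140),(180,70,255),(267,409)),("cap",(20,150,100),(35,255,255),(334,314))]:
    b=blob(s,lo,hi,p,14); z=.104 if n=="cap" else .048
    if b: P[n]=ray(s,*b[0],z)[:2];print(n,b[0].round(1),b[1],P[n].round(4))
for p in[(269,241),(204,272),(325,345),(264,369)]:
    b=blob(s,(0,0,0),(180,255,45),p,9,4)
    if b: print("hole",b[0].round(1),b[1],ray(s,*b[0],.04)[:2].round(4))
    else: print(p,None)
big=cv2.resize(s["frame"][180:420,140:400],None,fx=2.5,fy=2.5,interpolation=cv2.INTER_CUBIC)
cv2.imwrite("pics/crop.png",big[:,:,::-1])
E
```

```text
[[ 1.     0.001 -0.003]
 [ 0.002 -0.958  0.288]
 [-0.003 -0.288 -0.958]] [-0.59867378 -0.03570437  0.39084656] 361.5951466639302
red [262.7 201.1] [252 191  22  21 305] [0.5471 0.0163]
green [163.5 256.2] [152 246  25  22 371] [ 0.4474 -0.0385]
yellow [358.9 358.4] [351 346  18  23 330] [ 0.6429 -0.154 ]
white [267.2 409.9] [259 407  18   8 112] [ 0.542  -0.2216]
cap [333.7 314.3] [326 307  16  15 186] [ 0.6126 -0.0713]
hole [269.2 240.2] [265 237   9   7  51] [ 0.5506 -0.0244]
hole [203.8 269.8] [202 268   6   5  13] [ 0.483  -0.0559]
hole [324.7 341.8] [323 341   4   3  10] [ 0.6063 -0.1389]
(264, 369) None
```

View pics/crop.png

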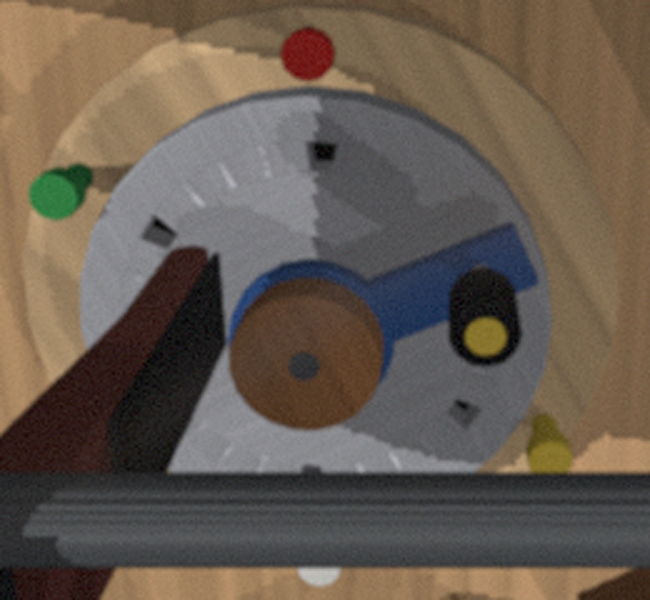

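Run:
```python
from h import *
from station import r
d=pickle.load(open("s0.pkl","rb"));s=d["wrist"]
b=blob(s,(0,150,60),(8,255,255),(137,106),15);print("glue cap",b[0],ray(s,*b[0],.138).round(3))
r.reach([.575,-.10,.34],[180,0,90]);r.wait(.3)
s=r.snapshot("wrist");pickle.dump(s,open("s1.pkl","wb"));cv2.imwrite("pics/w1.png",s["frame"][:,:,::-1])
R=np.array(s["R"]);print(-R.T@np.array(s["t"]),r.sense()["contact_force"],r.sense()["clock"],r.sense()["tcp_pos"])
```

```text
glue cap [135.21560575 105.76796715] [0.483 0.094 0.138]
[ 0.57521325 -0.01982456  0.31990863] [ 0.53058395  0.89072888 -1.11196136] 1.0583 [ 0.57532527 -0.09909773  0.34081422]
```

View pics/w1.png

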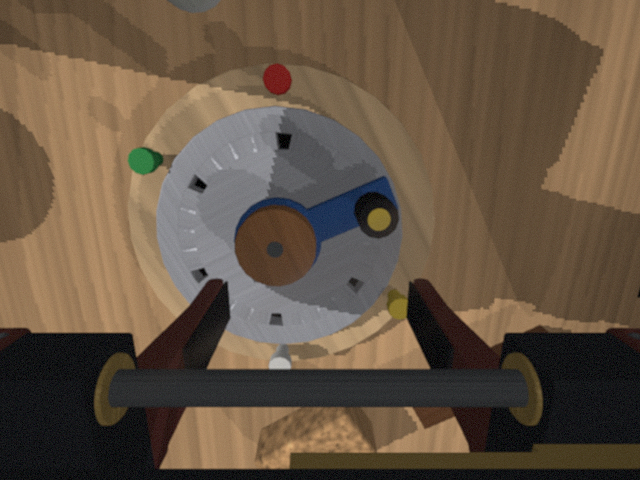

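The close wrist view shows all five holes at (284,141), (199,184), (200,274), (276,319), (355,284), pegs red (277,79), green (145,160), white (279,362), yellow (398,305), and the pin cap at (378,219). The glue is clear of the gripper's path.

Run:
```python
from h import *
from scipy.optimize import least_squares
s=pickle.load(open("s1.pkl","rb"))
g=[]
for n,lo,hi,p in[("red",(0,150,60),(8,255,255),(277,79)),("green",(50,100,40),(85,255,255),(143,160)),("yellow",(20,120,80),(35,255,255),(398,307)),("cap",(20,150,100),(35,255,255),(378,219))]:
    b=blob(s,lo,hi,p,14);z=.104 if n=="cap" else .048
    q=ray(s,*b[0],z)[:2];g.append(q);print(n,b[0].round(1),b[1],q.round(4))
cap=g.pop();off=np.radians([60,120,-60])
f=lambda p:np.concatenate([p[:2]+.117*np.array([np.cos(p[2]+o),np.sin(p[2]+o)])-q for o,q in zip(off,g)])
S=least_squares(f,[.545,-.098,.5]);c=S.x[:2];print(S.x,np.degrees(S.x[2]),S.fun.round(4))
# blank centre dot check
gray=cv2.cvtColor(s["frame"],cv2.COLOR_RGB2GRAY)
print("blank dot",ray(s,275,249,.072)[:2])
an=lambda q:(np.hypot(*(q-c)).round(4),np.degrees(np.arctan2(*(q-c)[::-1])).round(2))
print("cap",an(cap))
for p,o in[((284,141),60),((199,184),120),((200,274),180),((276,319),-120),((355,284),-60)]:
    w=gray[p[1]-13:p[1]+14,p[0]-13:p[0]+14].astype(np.uint8)
    m=(w<np.median(w)*.78).astype(np.uint8)
    n,_,st,ct=cv2.connectedComponentsWithStats(m)
    k=1+np.argmax(st[1:,4]);x,y,ww,hh,A=st[k];
    q=ray(s,p[0]-13+ct[k][0],p[1]-13+ct[k][1],.04)[:2]
    a=an(q);print(p,st[k],a,"ring off",(a[1]-np.degrees(S.x[2])-o+180)%360-180)
```

```text
red [276.8  78.8] [263  63  29  32 620] [0.5467 0.0147]
green [144.  160.2] [128 148  35  26 668] [ 0.4472 -0.0408]
yellow [397.  304.5] [387 289  21  31 503] [ 0.6412 -0.1576]
cap [378.4 218.3] [368 209  22  21 331] [ 0.6124 -0.071 ]
[ 0.544257   -0.10021308  0.50432759] 28.895842405218268 [-0.0002  0.0021 -0.0031  0.001   0.0033 -0.0031]
blank dot [ 0.54445398 -0.10145546]
cap (np.float64(0.0741), np.float64(23.23))
(284, 141) [  6   5  15  17 214] (np.float64(0.0738), np.float64(85.78)) ring off -3.115842405218274
(199, 184) [  2   4  19  18 200] (np.float64(0.0742), np.float64(146.83)) ring off -2.0658424052182625
(200, 274) [  4   7  17  15 158] (np.float64(0.0755), np.float64(-153.18)) ring off -2.075842405218282
(276, 319) [  6   7  14  13 143] (np.float64(0.0757), np.float64(-93.83)) ring off -2.725842405218259
(355, 284) [  7   6  14  15 123] (np.float64(0.0753), np.float64(-34.04)) ring off -2.935842405218267
```

```bash
cat >> h.py <<'E'
from station import r
C=np.array([.5443,-.1010]);RAD=.0748
def P(th,z,rad=RAD):
    a=np.radians(th);return [C[0]+rad*np.cos(a),C[1]+rad*np.sin(a),z+.163]
def go(th,z,sp=.08,rad=RAD): r.servo_line(P(th,z,rad),[180,0,th],speed=sp)
def st(tag=""):
    F=[];
    for _ in range(4): s=r.sense();F.append(s["contact_force"]);r.wait(.03)
    p=s["tcp_pos"];q=p[:2]-C;F=np.mean(F,0)
    print(tag,"t%.2f"%s["clock"],"F",F.round(2),"r %.4f th %.2f z %.4f op %.4f"%(np.hypot(*q),np.degrees(np.arctan2(q[1],q[0])),p[2]-.163,s["opening"]));return F
E
python3 - <<'E'
from h import *
r.reach(P(23.8,.165),[180,0,23.8]);st("above")
go(23.8,.092);r.wait(.2);st("down")
r.grab(25);r.wait(.2);st("grab")
go(23.8,.095,.03);r.wait(.2);st("lift3")
go(23.8,.102,.03);r.wait(.2);st("lift10")
s=r.snapshot("scene");cv2.imwrite("pics/g1.png",s["frame"][200:400,140:380,::-1].repeat(2,0).repeat(2,1))
E
```

```text
above t2.27 F [0.04 0.02 0.2 ] r 0.0747 th 23.78 z 0.1652 op 0.0875
down t3.67 F [-0.25 -0.08  0.13] r 0.0749 th 23.78 z 0.0924 op 0.0876
grab t4.97 F [ 1.43 -2.5  -0.74] r 0.0748 th 23.62 z 0.0921 op 0.0257
lift3 t5.56 F [ 1.94 -0.12 -8.04] r 0.0748 th 24.03 z 0.0944 op 0.0254
lift10 t6.28 F [ 0.72  2.73 -8.95] r 0.0748 th 23.98 z 0.1018 op 0.0254
```

View pics/g1.png

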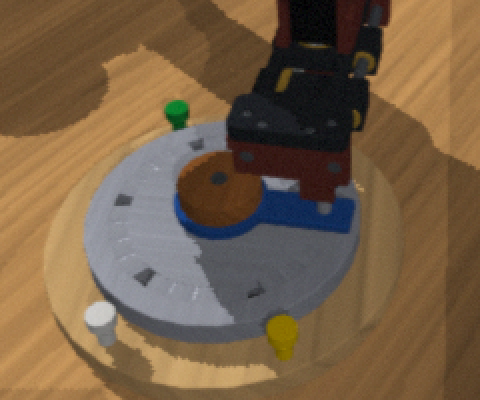

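The head is gripped and the pin raised: the axial force is -9 N, which fits the spring. Now I'll swing.

Run:
```python
from h import *
for th in np.linspace(24,86.2,10)[1:]:
    go(th,.102,.06);F=r.sense()["contact_force"]
    a=np.radians(th);print(round(th,1),"rad %.1f tan %.1f z %.1f"%(F[0]*np.cos(a)+F[1]*np.sin(a),-F[0]*np.sin(a)+F[1]*np.cos(a),F[2]))
    if np.hypot(*F[:2])>25: print("stop");break
r.wait(.2);st("at")
for z in(.096,.094): go(86.2,z,.03);r.wait(.15);st(z)
```

```text
30.9 rad 1.0 tan 1.2 z -8.7
37.8 rad 0.6 tan 0.5 z -9.3
44.7 rad 1.5 tan 0.6 z -8.6
51.6 rad 0.4 tan 1.0 z -9.1
58.6 rad -1.0 tan 1.6 z -9.5
65.5 rad -1.0 tan 1.4 z -8.5
72.4 rad -2.3 tan 1.9 z -8.7
79.3 rad -2.6 tan 1.3 z -9.1
86.2 rad -2.5 tan 0.4 z -8.6
at t9.37 F [-1.8  -3.46 -8.86] r 0.0746 th 86.11 z 0.1019 op 0.0256
0.096 t10.00 F [ 0.36 -4.95 -8.03] r 0.0747 th 86.07 z 0.0963 op 0.0258
0.094 t10.53 F [-0.03 -5.01 -7.68] r 0.0747 th 86.09 z 0.0943 op 0.0255
```

Low side forces throughout. Now I'll feel downward in small steps.

Run:
```python
from h import *
for z in(.093,.0925,.092,.0915,.091,.0905,.090):
    go(86.2,z,.02);r.wait(.15);F=st(z)
    if F[2]>-3.5: print("contact");break
```

```text
0.093 t11.07 F [-0.11 -5.3  -7.08] r 0.0746 th 86.08 z 0.0934 op 0.0255
0.0925 t11.60 F [-0.44 -5.52 -7.07] r 0.0747 th 86.08 z 0.0930 op 0.0256
0.092 t12.13 F [ 0.3  -4.29 -6.97] r 0.0747 th 86.09 z 0.0925 op 0.0255
0.0915 t12.67 F [-0.74 -4.82 -7.13] r 0.0746 th 86.08 z 0.0920 op 0.0257
0.091 t13.20 F [-0.78 -5.04 -6.63] r 0.0747 th 86.08 z 0.0916 op 0.0254
0.0905 t13.73 F [-0.16 -5.11 -6.81] r 0.0747 th 86.08 z 0.0911 op 0.0256
0.09 t14.27 F [-0.32 -5.53 -6.43] r 0.0747 th 86.09 z 0.0906 op 0.0252
```

1.5 mm below face height the spring still hangs on the gripper, so the pin is entering the hole. I'll keep lowering and watch the force.

Run:
```python
from h import *
for z in(.089,.0875,.086,.084,.082,.0808):
    go(86.2,z,.02);r.wait(.15);F=st(z)
    if F[2]>-1.5 or np.hypot(*F[:2])>12: print("contact");break
```

```text
0.089 t14.80 F [-0.73 -4.92 -6.07] r 0.0746 th 86.08 z 0.0896 op 0.0256
0.0875 t15.33 F [-0.36 -4.74 -6.41] r 0.0747 th 86.08 z 0.0882 op 0.0257
0.086 t15.87 F [-0.91 -5.15 -5.87] r 0.0747 th 86.08 z 0.0868 op 0.0257
0.084 t16.40 F [-0.37 -4.77 -4.64] r 0.0747 th 86.05 z 0.0850 op 0.0257
0.082 t16.93 F [-0.43 -5.02 -4.83] r 0.0747 th 86.00 z 0.0830 op 0.0256
0.0808 t17.47 F [-0.69 -5.15 -4.73] r 0.0747 th 86.00 z 0.0819 op 0.0257
```

Run:
```python
from h import *
r.let_go();r.wait(.3);st("open")
go(86.2,.17,.12);r.reach([.575,-.14,.34],[180,0,90]);r.wait(.4)
for n in("wrist","scene"):
    s=r.snapshot(n);pickle.dump(s,open(f"e_{n}.pkl","wb"))
    f=s["frame"];f=f if n=="wrist" else f[220:400,140:380].repeat(3,0).repeat(3,1)
    cv2.imwrite(f"pics/e_{n}.png",f[:,:,::-1])
st()
```

```text
open t18.96 F [-0.28  0.33  0.16] r 0.0748 th 86.20 z 0.0808 op 0.0876
 t21.02 F [ 0.14 -0.06  0.03] r 0.0495 th -51.64 z 0.1771 op 0.0878
```

View pics/e_scene.png

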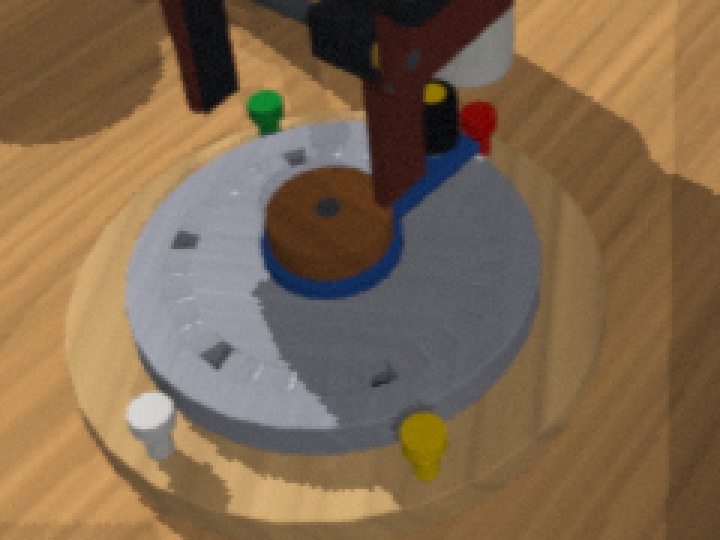

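View pics/e_wrist.png

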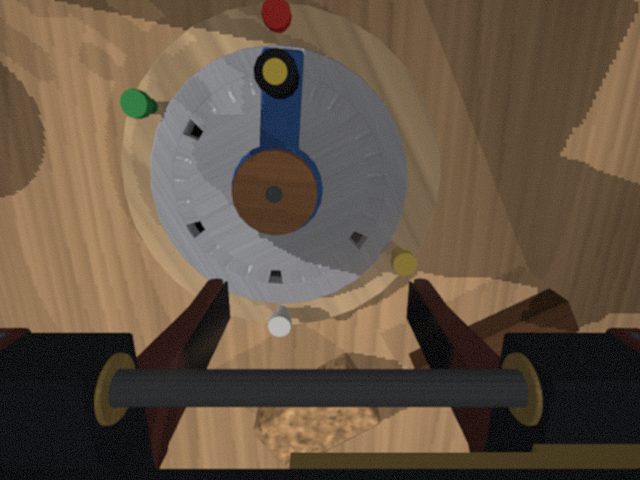

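The arm points at the red peg (277,14), with the pin cap at (275,71) in the wrist view. To confirm that the pin is home, I'll move clear and triangulate the cap height. Home puts the cap at 92 mm, on the face at 104 mm.

Run:
```python
from h import *
w=pickle.load(open("e_wrist.pkl","rb"))
r.reach([.56,-.05,.45],[180,0,90]);r.wait(.4)
s=r.snapshot("scene");w2=r.snapshot("wrist")
cv2.imwrite("pics/f.png",s["frame"][200:400,140:380,::-1].repeat(3,0).repeat(3,1))
lo,hi=(20,150,100),(35,255,255)
def pm(s): return np.array([[s["fx"],0,s["cx"]],[0,s["fy"],s["cy"]],[0,0,1]])@np.c_[np.array(s["R"]),np.array(s["t"])]
a=blob(s,lo,hi,(284,252),15);b=blob(w,lo,hi,(275,71),15);print(a,b)
X=cv2.triangulatePoints(pm(s),pm(w),a[0],b[0]).ravel();print(X[:3]/X[3])
# same check on start images: expect .104
d=pickle.load(open("s0.pkl","rb"));w1=pickle.load(open("s1.pkl","rb"))
a=blob(d["scene"],lo,hi,(301,280),12);b=blob(w1,lo,hi,(378,218),14)
X=cv2.triangulatePoints(pm(d["scene"]),pm(w1),a[0],b[0]).ravel();print("start",X[:3]/X[3]);st()
```

```text
(array([283.5       , 250.61904762]), array([280, 248,   8,   6,  42], dtype=int32)) (array([274.454,  70.996]), array([263,  58,  24,  27, 500], dtype=int32))
[ 0.54910317 -0.02664866  0.08897868]
start [ 0.61275543 -0.07180289  0.10096588]
 t22.28 F [-0.41  0.22  0.1 ] r 0.0532 th 72.82 z 0.2869 op 0.0877
```

View pics/f.png

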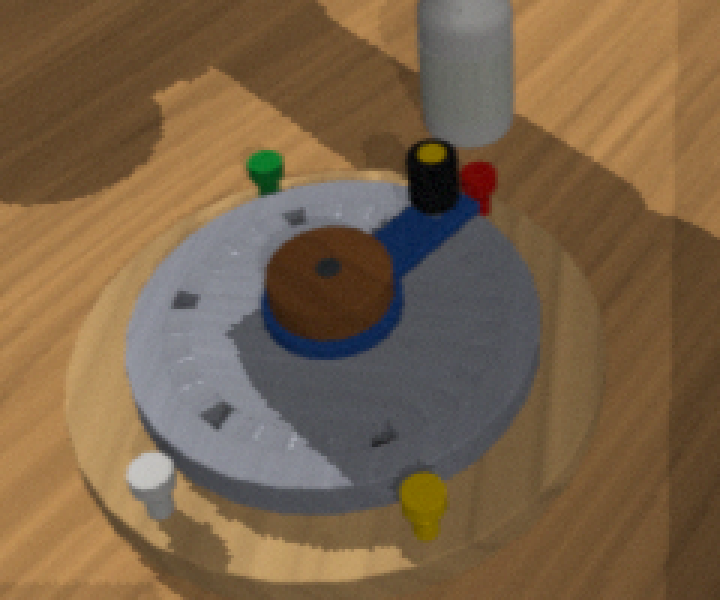

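The cap is 12.0 mm lower than at the start (0.0890 against 0.1010 measured the same way), so the pin is fully home. The robot is clear and nothing else has moved.

```bash
python3 -c "
from station import r
print(r.hand_in())"
```

```text
the job is handed in; nothing more can be done
None
```

The pin is fully home in the hole by the red peg, and I handed the job in at about 22 s of the 54 s allowed.

- **What I did:** I gripped the pin head across the arm and raised the pin about 10 mm off the ring. I swung it anticlockwise (the shorter way) about 62° to where the images showed the hole, then felt downward in 0.5 mm steps. The pin went in at the first spot without touching the ring face. I lowered it to about 2 mm above home, let go so the spring took it the rest of the way, and moved clear.
- **Pin height:** triangulated from two views, the cap sits 12.0 mm lower than at the start, which is exactly the drop from the ring's face to home. Both absolute heights read about 3 mm low, so I relied on the difference.
- **Forces:** side force stayed under about 6 N throughout. About 5 N of it was a steady radial pull, probably from my estimate of the swing axis being slightly off. After letting go it read about zero.
- **Other objects:** I never touched or went near the glue bottle, sanding block or offcut, and saw no sign that they had moved. I checked this by eye, not by measuring them.

No check failed.

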